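Fetch the tea tin from the latched tea box

ROBOT

A 6-joint arm with a two-finger parallel gripper is mounted at the origin on the work surface. World frame = base frame: x ahead of the robot, y to its left, z up, the work surface at z = 0. Lengths are in m, angles in rad, forces in N, time in s.
With the tool pointing down it reaches from about 0.25 to 0.725 m from the base axis. Payload 4 kg.
Tool frame: the origin (TCP) lies midway between the tips of the shut fingers; the grasp point (between the pads) lies 19 mm behind it (bot.grip_point_offset is the distance from the TCP to the grasp point, in m); z points along the fingers, y is the line along which they close (so a half turn about z gives the same grasp; the last joint's range is limited). The gripper opens to 85 mm and grips with 20 to 120 N. Pads are 22 mm wide; open, the fingers measure 114 mm over their backs; the gripper's body (76 mm by 85 mm) begins 54 mm behind the grasp point. The pads swing forward as they close: fully open they stand 13 mm farther back than shut.
Start: joints at [1.181, 0.241, 0.005, 1.335, 0, 1.571], TCP at [0.19, 0.462, 0.231] pointing down, gripper open.
Joint ranges: [-2.72, 2.72], [-1.05, 1.87], [-1.09, 1.28], [-1.99, 2.15], [-1.42, 1.44], [-3.14, 3.14]. Speed limits (rad/s): [2.79, 2.79, 3.14, 3.14, 3.14, 3.14].

INTERFACE

Orientations are given as a unit quaternion [x, y, z, w].
In Python, from workcell import bot gives the robot as it stands.
- The arm moves only by the tool step_arm, never from a script. Its argument "targets" is text: rows parted by semicolons, each of 7 numbers parted by spaces: the opening, from -1 (shut) to 1 (fully open), so that 0 is half open, then the shift along the world's x, y, z normalised to -1 to 1, where 1 is 0.5 m, then the turn, a rotation vector about the world's x, y, z normalised to -1 to 1, where 1 is pi/4 rad. In form: gripper x y z wx wy wz; .... A call has 1 to 10 rows; each row is the pose to reach, as a shift and turn from the pose commanded when the call began; what a row does not reach only later rows make up. A row lasts 1/12 s, in which the tool goes at most 41.7 mm and 7.16 degrees, less where a joint would pass 70% of its speed; a pose out of reach is approached as far as the arm can. A call with a number of a shift or a turn outside -1 to 1 is refused whole. A call with a gripper value outside its range is refused whole. The fingers move at their own pace and stop on an object; the grip force is fixed at half the most. Time passes only in rows, so rows that repeat a pose let the fingers close. It gives the time, the measured TCP pose, the force, the opening and the grip force at its end, in the units of the state.
- bot.get_obs(): the state, without advancing time (a new reading comes with each control period).
- bot.camera(name): name is "side" or "top" or "wrist"; returns the picture (400x640x3 uint8, red, green, blue); there is no depth.
- bot.camera_info(name): a dict with "vertical_fov" (degrees; the focal length in pixels is half the picture's height over the tangent of half this angle, whatever the lens; pixels are square), "cx", "cy" (the principal point, pixels), "D" ([k1, k2, p1, p2, k3] as OpenCV has them; the pictures are not rectified), "pose" (4x4, takes a point from camera to world coordinates). Camera axes: x right, y up, looking along -z (the intrinsics and any distortion apply to the point x, -y, -z); pixel columns grow to the right and rows downward; lengths in m; the calibration is good to about 2 mm. A picture is of the moment at which its call begins: read the wrist's pose just before it. camera_info takes no time and is no camera call; for the wrist camera it gives the pose at the moment of the call.
- bot.job_done(): hands the job in; it is judged then, once.
The state is a dict: "clock": time; "joint_pos": joint angles; "joint_vel": joint speeds; "tau": joint torques, N m; "eef_pos": TCP position; "tool_rot": TCP orientation; "ft_force": force on the tool from outside, world axes, zero at the start; "ft_torque": the same for the moment, N m; "grip_width": finger opening in m; "grasp_force": force on a finger pad.
Only numpy, scipy, OpenCV 4.12 (cv2) and the standard library are available. Lean on these libraries where they do the work, as an engineer would, in place of code of your own. Each camera call takes 0.05 s, during which the arm holds its last target. There are 200 camera calls.

TASK

Give the catch on the wooden tea box its quarter turn clockwise so that the sprung lid lifts open, and take out the metal tea tin that lies inside. Lay the tin down flat on the wooden board and let go of it, then take it again another way, stand it upright with its round cap on top in the middle of the round wooden coaster, and let go. Leave the lid open and all the other things on the shelf where they stand.

Things in the scene. Friction and masses are not known exactly. Their poses are not given: they have to be found in the camera images.
- tea_box: fixed wooden box, 190 (its x) x 170 (its y) x 80 mm high, walls and floor 10 mm, inside 170 x 150 mm, 70 mm deep. Origin: centre of its underside, on the work surface. On its -y side a fixed ledge 70 (x) x 80 (y) mm, 80 mm high, carries the catch. The lid, 8 mm thick, hinges on its +y side; open, it leans back there, reaching 155 mm beyond the box and 160 mm above the work surface.
- catch_grip (a point): grip point of the catch, on its upright turning axis: 130 mm to -y of the box's middle, 120 mm above the work surface. The grip is a bar 54 mm long, 14 thick, 36 tall along this point's y, which turns with the catch; its top is 13.5 mm above the point, its lower edge 22.5 below. Under it lies a flat tongue 18 mm wide, from 10 behind to 62 mm ahead (+y) of the axis, over the shut lid's edge.
- catch (a joint): turn of the catch in rad: 0 = tongue points to the lid (box +y), grows clockwise seen from above to a stop at 1.57. The lid is held until about 1.2 and free beyond. Stiff by about 0.1 N m; stays where it is left.
- lid (a joint): lid angle in rad: 0 shut, 2.7 fully open, leaning back. A spring (about 1.5 N at the lid's edge) lifts it by itself to 2.7 in about 3 s once the catch is off and nothing is in its way.
- lid_edge (a point): middle of the lid's free edge, the edge beside the catch when shut; 170 mm from the hinge line
- tin_middle (a point): centre of the square metal tea tin, 120 mm long and 52 x 52 mm across, 0.18 to 0.35 kg, closed. The point's x axis points to the cap: square body from -60 to +40 mm, round cap (44 mm across) to +60; the flat foot is at -60. It starts lying on the box's floor along the box's y, cap towards the hinge. Lying, the centre is 26 mm above what it lies on; standing, 60 mm.
- board_top (a point): centre of the top face of a fixed, low rectangular wooden board, 180 (its x) x 120 (its y) mm, 12 mm thick, its top 12 mm above the work surface
- coaster_top (a point): centre of the top face of a fixed round wooden coaster, 110 mm across, 10 mm thick, its top 10 mm above the work surface
- mug_a: white ceramic mug, 78 mm across, 85 mm tall, handle on its +y side reaching about 35 mm out; origin at the centre of its underside. Stands near the coaster; not to be moved.
- mug_b: second such mug, on the left near the robot; not to be moved
- teaspoon: steel teaspoon, 140 mm long along its x, lying; origin under its middle; not to be moved
- sugar_tin: green plastic sugar tin, round, 86 mm across, 110 mm tall; origin at the centre of its underside; not to be moved
- bowl: white ceramic bowl, 110 mm across, 45 mm tall; origin at the centre of its underside; not to be moved
Not all that is in view belongs to the job. What is meant by the part that bears board_top is not orange, and is the smaller of those in its own colour.

How it is judged:
By the outcome, as a careful person would: the job done as asked, in the order asked, and still so for the second after the job is handed in, with the robot touching nothing.
It also fails if it takes over 72 s, if anything falls off the work surface, if the arm or the gripper's body presses on something with over 40 N, if the wrist force passes 120 N, or if a joint passes its speed limit or range.

## Working session

There is one attempt and no reset: what is moved stays moved. The work goes in short steps, Python scripts to look and compute and a tool call to move; the robot and the scene stay as the last step left them, time stands still between calls to the robot, and variables do not carry over. Pictures are saved under pics/ and viewed, at most 13 in all, crops included, and the job is handed in when it is done.

Besides the shell and the picture viewer there is one more tool, called by a JSON object that holds its "fn" and its "kwargs". step_arm: Moves the arm, as the interface text tells. Scaled input: -1 to 1 covers 0.5 m each way for a shift and pi/4 rad each way for a turn. Its arguments: {"type":"object","properties":{"targets":{"type":"string"}},"required":["targets"]}

```bash
mkdir -p pics; ls; python3 - <<'E'
from workcell import bot
import cv2,numpy as np
for n in("top","side"):
    im=bot.camera(n); cv2.imwrite(f"pics/{n}0.png",im[:,:,::-1])
    i=bot.camera_info(n); print(n,i)
o=bot.get_obs();print(o)
E
```

```text
pics
top {'vertical_fov': 42.37462325640985, 'cx': 320.6362678688394, 'cy': 198.1891191382474, 'D': array([-0.10580824,  0.        ,  0.        ,  0.        ,  0.        ]), 'pose': array([[ 2.07750252e-02,  9.85100986e-01, -1.70717446e-01,
         2.26131077e-01],
       [-9.99783830e-01,  2.06120195e-02, -2.72739268e-03,
        -1.12991282e-01],
       [ 8.32074101e-04,  1.70737203e-01,  9.85316251e-01,
         1.60710706e+00],
       [ 0.00000000e+00,  0.00000000e+00,  0.00000000e+00,
         1.00000000e+00]])}
side {'vertical_fov': 43.495110128026674, 'cx': 314.11880901376185, 'cy': 201.12062020085585, 'D': array([-0.09595422,  0.        ,  0.        ,  0.        ,  0.        ]), 'pose': array([[ 0.9160081 ,  0.2497664 , -0.31392023, -0.00748136],
       [-0.40110251,  0.58345629, -0.70618378, -1.18508775],
       [ 0.00677775,  0.77278425,  0.63463262,  1.07693275],
       [ 0.        ,  0.        ,  0.        ,  1.        ]])}
{'clock': 0.1, 'joint_pos': array([ 1.18099072e+00,  2.41325787e-01,  3.83263836e-03,  1.33521941e+00,
       -3.06498547e-05,  1.57080066e+00]), 'joint_vel': array([ 0.00168047, -0.00075664,  0.001419  , -0.00088058, -0.00156883,
       -0.00186967]), 'tau': array([-7.43906894e-04, -3.73137724e+01,  2.53010505e+01,  1.08134549e-02,
       -8.32960768e-05,  1.33496354e-05]), 'eef_pos': array([0.18979009, 0.46194557, 0.23049787]), 'tool_rot': array([ 1.93673203e-01,  9.81065631e-01, -9.42942471e-04, -1.70522369e-04]), 'ft_force': array([0.56350677, 1.08380143, 0.06848544]), 'ft_torque': array([ 0.01912664,  0.01984737, -0.03072188]), 'grasp_force': 0.0, 'grip_width': 0.0853914504896202}
```

View pics/top0.png

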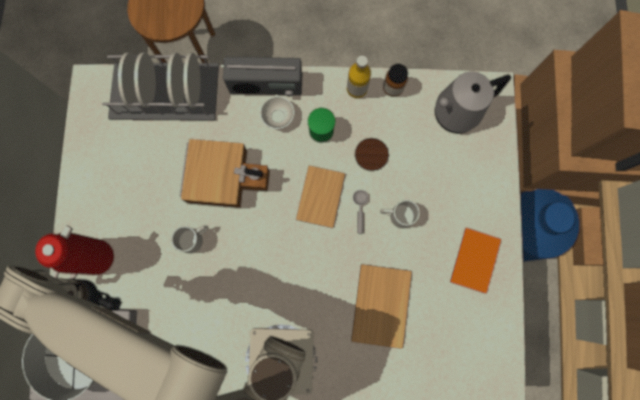

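View pics/side0.png

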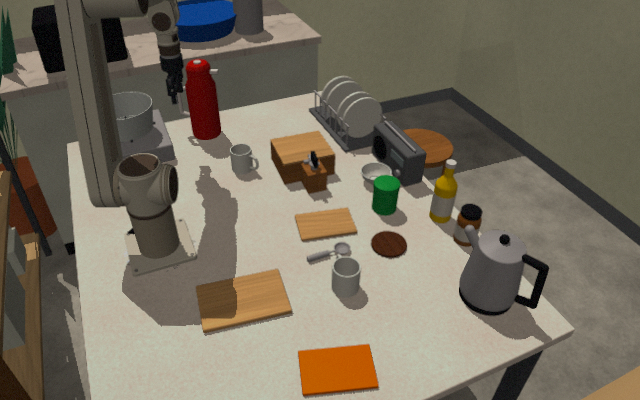

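The top view (up = +x, right = -y) shows the box at (213,172) with its catch at (255,175), the small wooden board at (321,196), and the coaster at (372,154). Mug_a is at (405,214), the spoon at (361,210), the sugar tin at (321,124), the bowl at (279,113), and mug_b at (187,240). The larger wooden board at (382,305) is a decoy.

```bash
cat > h.py <<'E'
import cv2,numpy as np
from workcell import bot
def K(i):
    f=200/np.tan(np.radians(i['vertical_fov'])/2); return np.array([[f,0,i['cx']],[0,f,i['cy']],[0,0,1.]])
def onplane(i,uv,z):
    n=cv2.undistortPoints(np.array(uv,float).reshape(-1,1,2),K(i),np.array(i['D'])).reshape(-1,2)
    d=np.c_[n[:,0],-n[:,1],-np.ones(len(n))]@i['pose'][:3,:3].T; o=i['pose'][:3,3]
    return (o+d*((z-o[2])/d[:,2])[:,None])[:,:2]
def blob(m,p):
    "contour of the mask blob holding pixel p"
    n,l=cv2.connectedComponents(m.astype(np.uint8)); c,_=cv2.findContours((l==l[p[1],p[0]]).astype(np.uint8),cv2.RETR_EXTERNAL,cv2.CHAIN_APPROX_NONE)
    return max(c,key=len).reshape(-1,2)
def rect(i,c,z):
    r=cv2.minAreaRect((onplane(i,c,z)*1000).astype(np.float32)); return np.round(r[0],1),np.round(r[1],1),round(r[2],1)
E
python3 - <<'E'
from h import *
for n,pts in(("top",dict(lid=(213,172),box_side=(213,203),ledge=(262,180),board=(321,196),coaster=(372,154),grip=(255,174),table=(290,160))),("side",dict(lid=(300,147),wall=(290,165),ledge=(318,182),board=(325,223),coaster=(389,243)))):
    im=cv2.cvtColor(cv2.imread(f"pics/{n}0.png"),cv2.COLOR_BGR2HSV)
    for k,p in pts.items(): print(n,k,im[p[1],p[0]])
im=cv2.imread("pics/top0.png");hsv=cv2.cvtColor(im,cv2.COLOR_BGR2HSV);i=bot.camera_info("top")
w=(hsv[...,1]>90)&(hsv[...,0]<25)
for k,p,z in(("board",(321,196),.012),("coaster",(372,154),.01)): 
    c=blob(w,p);print(k,rect(i,c,z),len(c))
lid=w&(hsv[...,2]>130); print("lid",rect(i,blob(lid,(213,165)),.088))
cv2.imwrite("pics/crop.png",np.hstack([cv2.resize(im[120:220,170:290],None,fx=4,fy=4,interpolation=2), cv2.resize(cv2.imread("pics/side0.png")[120:220,260:340],None,fx=4,fy=4,interpolation=2)]))
E
```

```text
top lid [ 16 133 176]
top box_side [ 16 138  85]
top ledge [ 14 159 120]
top board [ 16 133 175]
top coaster [ 10 165  71]
top grip [20 21 36]
top table [ 37  31 182]
side lid [ 16 143 186]
side wall [ 14 184  61]
side ledge [ 12 174  66]
side board [ 16 145 183]
side coaster [ 10 184  68]
board (array([ 509.8, -107.5]), array([118.5, 176.6]), 78.6) 175
coaster (array([ 649.8, -268.2]), array([99.2, 99.4]), 0.5) 87
lid (array([566.4, 222.2]), array([169.4, 188.6]), 86.0)
```

View pics/crop.png

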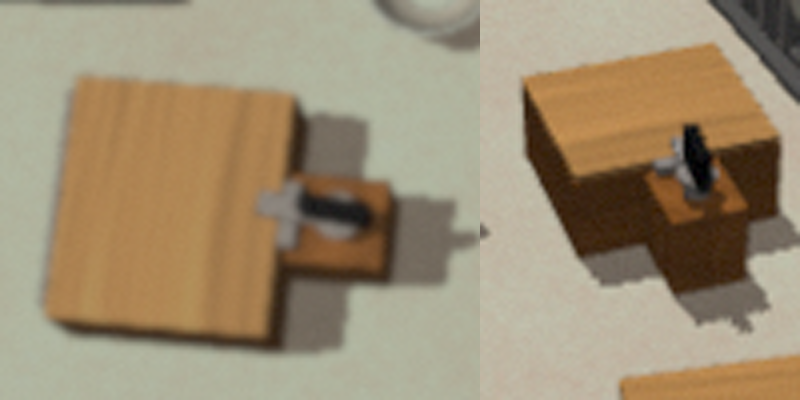

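The crop shows the lid as a clean rectangle. The catch's black grip bar is at about (254,172) in the full picture, with its tongue pointing left over the lid edge, so it is at 0.

```bash
python3 - <<'E'
from h import *
np.set_printoptions(precision=4,suppress=True)
for n,P in(("top",dict(board=(321,196),coaster=(372,154),grip=(255,172),lid=(213,165),sugar=(321,120))),("side",dict(board=(325,223),coaster=(389,243),grip=(313,157),lid=(300,147)))):
    im=cv2.imread(f"pics/{n}0.png");hsv=cv2.cvtColor(im,cv2.COLOR_BGR2HSV);i=bot.camera_info(n)
    H,S,V=cv2.split(hsv)
    w=(S>90)&(H<25)
    for k,z,m in(("board",.012,w&(V>120)),("coaster",.01,w),("lid",.088,w&(V>130)),("grip",.1335,(V<60)&(S<90))):
        p=P[k]
        if not m[p[1],p[0]]: print(k,"miss",hsv[p[1],p[0]]);continue
        c=blob(m,p);r=rect(i,c,z);print(n,k,r,"ellipse" if k=="coaster" else "", cv2.fitEllipse((onplane(i,c,z)*1000).astype(np.float32)) if k=="coaster" else "")
i=bot.camera_info("top")
print("mugA rim",onplane(i,[(405,213),(384,212),(361,210)],.0),onplane(i,[(405,211)],.085))
print("spoon",onplane(i,[(360,232),(362,192)],.005))
E
```

```text
top board (array([ 509.8, -107.5]), array([118.5, 176.6]), 78.6)  
top coaster (array([ 649.8, -268.2]), array([99.2, 99.4]), 0.5) ellipse ((650.1875, -267.78753662109375), (99.20465850830078, 100.2829818725586), 169.90884399414062)
top lid (array([566.4, 222.2]), array([169.4, 188.6]), 86.0)  
top grip (array([554.9,  91. ]), array([50.4, 14.5]), 78.0)  
side board (array([ 507.7, -111.7]), array([118.9, 178.9]), 78.7)  
side coaster (array([ 647.3, -273.9]), array([110.2, 105.9]), 40.5) ellipse ((647.3260498046875, -274.1407470703125), (104.3001708984375, 109.30697631835938), 150.23712158203125)
side lid (array([565.1, 218.5]), array([166.5, 189.1]), 85.9)  
grip miss [105 235  13]
mugA rim [[ 0.4627 -0.3756]
 [ 0.4646 -0.3091]
 [ 0.4695 -0.2365]] [[ 0.4563 -0.3618]]
spoon [[ 0.3993 -0.2335]
 [ 0.5263 -0.2388]]
```

{"fn": "step_arm", "kwargs": {"targets": "1 0.1 -0.1 0.1 0 0 0.3; 1 0.2 -0.2 0.1 0 0 0.6; 1 0.3 -0.3 0.1 0 0 0.9; 1 0.4 -0.4 0.1 0 0 1; 1 0.5 -0.5 0.1 0 0 1; 1 0.6 -0.6 0.1 0 0 1; 1 0.73 -0.7 0.1 0 0 1; 1 0.73 -0.74 0.1 0 0 1;1 0.73 -0.74 0.1 0 0 1"}}

```text
clock: 0.85
eef_pos: [0.4252, 0.2271, 0.2764]
tool_rot: [-0.197, 0.98, -0.0, -0.0]
ft_force: [0.2, 0.4, 0.6]
grip_width: 0.0855
grasp_force: 0.0
```

{"fn": "step_arm", "kwargs": {"targets": "1 0.26 -0.27 0 0 0 0.65; 1 0.26 -0.27 0 0 0 0.65; 1 0.26 -0.27 0 0 0 0.65; 1 0.26 -0.27 0 0 0 0.65; 1 0.26 -0.27 0 0 0 0.65; 1 0.26 -0.27 0 0 0 0.65;1 0.26 -0.27 0 0 0 0.65; 1 0.26 -0.27 0 0 0 0.65"}}

```text
clock: 1.52
eef_pos: [0.554, 0.0936, 0.276]
tool_rot: [-0.437, 0.899, 0.0, -0.001]
ft_force: [0.1, -0.0, 0.0]
grip_width: 0.0852
grasp_force: 0.0
```

```bash
python3 - <<'E'
from h import *
np.set_printoptions(precision=4,suppress=True)
from scipy.spatial.transform import Rotation as R
o=bot.get_obs();i=bot.camera_info("wrist");im=bot.camera("wrist");cv2.imwrite("pics/w1.png",im[:,:,::-1])
print(o['joint_pos'],o['eef_pos'],R.from_quat(o['tool_rot']).as_matrix(),i)
print(bot.grip_point_offset)
E
```

```text
[ 0.1672  0.3556  0.2782  1.4954  0.0004 -0.7379] [0.554  0.0936 0.276 ] [[-0.6176 -0.7865 -0.002 ]
 [-0.7865  0.6176  0.0001]
 [ 0.0011  0.0016 -1.    ]] {'vertical_fov': 62.09199704981863, 'cx': 324.6709863923548, 'cy': 200.82297039067566, 'D': array([0.0113, 0.    , 0.    , 0.    , 0.    ]), 'pose': array([[-0.7865, -0.5857, -0.1959,  0.5031],
       [ 0.6176, -0.745 , -0.2521,  0.0285],
       [ 0.0017, -0.3192,  0.9477,  0.4191],
       [ 0.    ,  0.    ,  0.    ,  1.    ]])}
0.0187
```

View pics/w1.png

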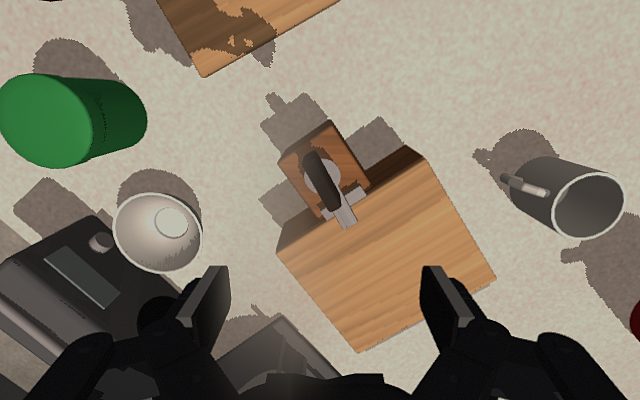

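The wrist view shows the grip bar at about (321,180) with its tongue still over the lid edge at (347,213).

```bash
python3 - <<'E'
from h import *
i=bot.camera_info("wrist");hsv=cv2.cvtColor(cv2.imread("pics/w1.png"),cv2.COLOR_BGR2HSV);H,S,V=cv2.split(hsv)
print(hsv[180,321])
c=blob(V<70,(321,180));print(cv2.minAreaRect(c));
for z in(.1335,.115): print(rect(i,c,z))
m=(H<25)&(S>90)&(V>140);print("lid",hsv[290,380],rect(i,blob(m,(380,290)),.088))
print("tongue",onplane(i,[(331,200),(351,225)],.095), "plate", onplane(i,[(322,180)],.1))
E
```

```text
[14 64 52]
((321.6131286621094, 181.18325805664062), (62.78599548339844, 20.453014373779297), 64.65382385253906)
(array([552.9,  89.8]), array([57.7, 18.7]), 75.9)
(array([556.1,  93.8]), array([61.5, 19.9]), 75.9)
lid [ 14 130 184] (array([563.8, 222.3]), array([168.1, 189.3]), 86.2)
tongue [[0.56434516 0.11876723]
 [0.56475496 0.15383749]] plate [[0.55761544 0.09528823]]
```

{"fn": "step_arm", "kwargs": {"targets": "1 0.004 -0.005 -0.05 0 0 0.16; 1 0.004 -0.005 -0.1 0 0 0.32; 1 0.004 -0.005 -0.15 0 0 0.47; 1 0.004 -0.005 -0.22 0 0 0.62; 1 0.004 -0.005 -0.29 0 0 0.62; 1 0.004 -0.005 -0.34 0 0 0.62; 1 0.004 -0.005 -0.346 0 0 0.62; 1 0.004 -0.005 -0.346 0 0 0.62; 0 0.004 -0.005 -0.346 0 0 0.62; -0.5 0.004 -0.005 -0.346 0 0 0.62"}}

```text
clock: 2.4
eef_pos: [0.5582, 0.092, 0.1063]
tool_rot: [-0.642, 0.767, -0.001, 0.002]
ft_force: [0.0, -0.5, 0.8]
grip_width: 0.0641
grasp_force: 0.0
```

{"fn": "step_arm", "kwargs": {"targets": "-1 0 0 0 0 0 0;-1 0 0 0 0 0 0;-1 0 0 0 0 0 0;-1 0 0 0 0 0 0;-1 0 0 0 0 0 0;-1 0 0 0 0 0 0;-1 0 0 0 0 0 0;-1 0 0 0 0 0 0"}}

```text
clock: 3.07
eef_pos: [0.5556, 0.0914, 0.1047]
tool_rot: [-0.642, 0.767, 0.001, -0.0]
ft_force: [-4.7, 1.2, 5.9]
grip_width: 0.0132
grasp_force: 60.0
```

{"fn": "step_arm", "kwargs": {"targets": "-1 0 0 0 0 0 -0.1;-1 0 0 0 0 0 -0.2;-1 0 0 0 0 0 -0.3;-1 0 0 0 0 0 -0.4;-1 0 0 0 0 0 -0.5;-1 0 0 0 0 0 -0.6;-1 0 0 0 0 0 -0.7;-1 0 0 0 0 0 -0.8;-1 0 0 0 0 0 -0.9;-1 0 0 0 0 0 -1"}}

```text
clock: 3.9
eef_pos: [0.5555, 0.0915, 0.1047]
tool_rot: [-0.298, 0.955, 0.001, -0.001]
ft_force: [-5.2, 1.0, 6.7]
grip_width: 0.0129
grasp_force: 60.1
```

{"fn": "step_arm", "kwargs": {"targets": "-1 0 0 0 0 0 -0.1;-1 0 0 0 0 0 -0.2;-1 0 0 0 0 0 -0.3;-1 0 0 0 0 0 -0.4;-1 0 0 0 0 0 -0.5;-1 0 0 0 0 0 -0.6;-1 0 0 0 0 0 -0.7;-1 0 0 0 0 0 -0.75;-1 0 0 0 0 0 -0.8;-1 0 0 0 0 0 -0.8"}}

```text
clock: 4.73
eef_pos: [0.5555, 0.0915, 0.1047]
tool_rot: [0.011, 1.0, 0.0, -0.001]
ft_force: [-4.3, 1.0, 6.7]
grip_width: 0.0131
grasp_force: 60.0
```

```bash
python3 - <<'E'
from h import *
o=bot.get_obs();print(o['ft_force'],o['ft_torque'],o['grip_width'],o['joint_pos'])
a=bot.camera("side");b=bot.camera("top")
cv2.imwrite("pics/l1.png",np.hstack([cv2.resize(a[80:230,220:400],None,fx=2,fy=2),cv2.resize(b[80:230,130:310],None,fx=2,fy=2)])[:,:,::-1])
E
```

```text
[-4.27500156  1.03720695  6.73867712] [ 0.10729616  0.9957659  -0.0103146 ] 0.013125220679937613 [ 0.16260153  0.44788041 -0.03809768  1.08605635  0.00119809  0.18435256]
```

View pics/l1.png

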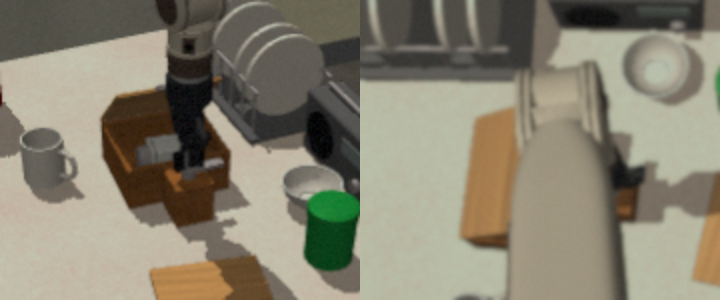

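The lid is open and the tin lies inside, partly hidden by the gripper. Next I'll finish the last few degrees of the turn, release and lift.

{"fn": "step_arm", "kwargs": {"targets": "-1 0 0 0 0 0 -0.06;-1 0 0 0 0 0 -0.06;-0.3 0 0 0 0 0 -0.06;0 0 0 0 0 0 -0.06;0 0 0 0 0 0 -0.06;0 0 0 0.06 0 0 -0.06;0 0 0 0.12 0 0 -0.06;0 0 0 0.2 0 0 -0.06;1 0 0 0.28 0 0 -0.06;1 0 0 0.36 0 0 -0.06"}}

```text
clock: 5.67
eef_pos: [0.5562, 0.0909, 0.2852]
tool_rot: [0.034, 0.999, -0.0, -0.0]
ft_force: [0.2, -0.3, -0.2]
grip_width: 0.0653
grasp_force: 0.0
```

{"fn": "step_arm", "kwargs": {"targets": "1 0 0.04 0.08 0 0 0.16;1 0 0.04 0.1 0 0 0.32;1 0 0.04 0.1 0 0 0.48;1 0 0.04 0.1 0 0 0.64;1 0 0.04 0.1 0 0 0.8;1 0 0.04 0.1 0 0 0.96;1 0 0.04 0.1 0 0 1;1 0 0.04 0.1 0 0 1"}}

```text
clock: 6.33
eef_pos: [0.5567, 0.111, 0.3335]
tool_rot: [-0.351, 0.936, -0.0, -0.0]
ft_force: [0.1, 0.4, 0.9]
grip_width: 0.0854
grasp_force: 0.0
```

{"fn": "step_arm", "kwargs": {"targets": "1 0 0.02 0 0 0 0.16;1 0 0.04 0 0 0 0.32;1 0 0.04 0 0 0 0.48;1 0 0.04 0 0 0 0.64;1 0 0.04 0 0 0 0.8;1 0 0.04 0 0 0 0.96;1 0 0.04 0 0 0 1;1 0 0.04 0 0 0 1"}}

```text
clock: 7.0
eef_pos: [0.5566, 0.1311, 0.3335]
tool_rot: [-0.682, 0.731, -0.0, -0.0]
ft_force: [-0.6, 0.2, -0.1]
grip_width: 0.0855
grasp_force: 0.0
```

```bash
python3 - <<'E'
from h import *
o=bot.get_obs();print(o['eef_pos'],o['tool_rot'],o['joint_pos'])
i=bot.camera_info("wrist");print(i['pose']);np.save("pose2.npy",i['pose'])
a=bot.camera("wrist");cv2.imwrite("pics/w2.png",a[:,:,::-1])
E
```

```text
[0.55663208 0.13105145 0.33352445] [-6.82455182e-01  7.30927437e-01 -4.55476834e-06 -7.81385518e-05] [ 2.31270873e-01  3.78764795e-01  4.59112665e-01  1.65127530e+00
 -8.55361663e-05 -1.27096190e+00]
[[-9.97650321e-01 -6.49565902e-02 -2.17825084e-02  5.50784375e-01]
 [ 6.85113697e-02 -9.45096936e-01 -3.19527736e-01  4.85915555e-02]
 [ 1.68850212e-04 -3.20269298e-01  9.47326527e-01  4.76619113e-01]
 [ 0.00000000e+00  0.00000000e+00  0.00000000e+00  1.00000000e+00]]
```

View pics/w2.png

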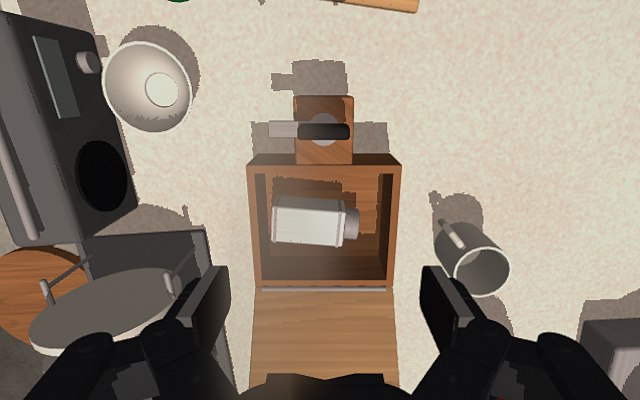

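The wrist view shows the lid fully open and the catch turned fully. The tin's body spans about (272–345, 198–246) with its cap at (352,222), so it now lies along the box's x with the cap towards the robot.

```bash
python3 - <<'E'
from h import *
i=bot.camera_info("wrist");i['pose']=np.load("pose2.npy");hsv=cv2.cvtColor(cv2.imread("pics/w2.png"),cv2.COLOR_BGR2HSV);H,S,V=cv2.split(hsv)
print(hsv[225,310],hsv[243,310],hsv[202,310],hsv[222,351])
t=(S<60)&(V>140)
c=blob(t,(310,225));print(rect(i,c,.062),cv2.boundingRect(c))
c=blob((S<60)&(V>100),(310,225));print("all",rect(i,c,.062),cv2.boundingRect(c))
print("box inner",(onplane(i,[(251,163),(400,161)],.08)*1000).round(),(onplane(i,[(252,286),(396,288)],.08)*1000).round())
print("cap axis",(onplane(i,[(272,220),(354,222)],.036)*1000).round())
E
python3 - <<'E'
import cv2
cv2.imwrite("pics/w2c.png",cv2.resize(cv2.imread("pics/w2.png")[150:295,240:410],None,fx=4,fy=4,interpolation=2))
E
```

```text
[ 25  15 206] [ 19  29 183] [ 16  36 105] [  9  28 148]
(array([577. , 225.5]), array([ 53.3, 117.9]), 81.3) (271, 206, 88, 42)
all (array([575.9, 217.8]), array([ 68.7, 118.4]), 81.0) (270, 195, 89, 53)
box inner [[646. 128.]
 [465. 138.]] [[668. 299.]
 [470. 316.]]
cap axis [[638. 221.]
 [521. 232.]]
```

View pics/w2c.png

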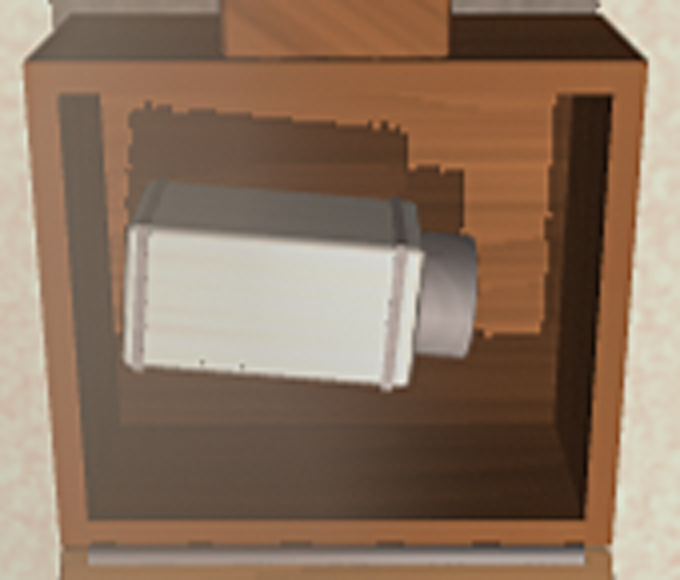

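The crop shows the tin's light top face with corners near (277,207), (272,242), (342,247) and (344,212). It lies skewed by a few degrees and clear of the walls.

```bash
python3 - <<'E'
from h import *
i=bot.camera_info("wrist");i['pose']=np.load("pose2.npy")
p=onplane(i,[(276.5,207),(272.5,242),(342.5,247),(344.5,212.5)],.062)*1000
print(p.round(1),p.mean(0).round(1)); a=(p[2]+p[3]-p[0]-p[1])/2;print(np.linalg.norm(a),np.degrees(np.arctan2(a[1],a[0])),np.linalg.norm(p[0]-p[1]),np.linalg.norm(p[3]-p[2]))
E
```

```text
[[624.6 192.7]
 [635.9 243.1]
 [540.4 257.3]
 [535.1 206.6]] [584.  224.9]
93.62093039486564 171.34505235634748 51.6907972567077 50.959432023455086
```

{"fn": "step_arm", "kwargs": {"targets": "1 0.047 0.06 0 0 0 -0.15;1 0.047 0.12 0 0 0 -0.3;1 0.047 0.19 0 0 0 -0.45;1 0.047 0.19 0 0 0 -0.6;1 0.047 0.19 0 0 0 -0.75;1 0.047 0.19 0 0 0 -0.9;1 0.047 0.19 0 0 0 -1;1 0.047 0.19 0 0 0 -1"}}

```text
clock: 7.72
eef_pos: [0.5801, 0.2263, 0.3334]
tool_rot: [-0.35, 0.937, -0.0, -0.0]
ft_force: [0.2, -0.9, 0.5]
grip_width: 0.0853
grasp_force: 0.0
```

{"fn": "step_arm", "kwargs": {"targets": "1 0 0 0 0 0 -0.15;1 0 0 -0.06 0 0 -0.3;1 0 0 -0.12 0 0 -0.45;1 0 0 -0.18 0 0 -0.6;1 0 0 -0.22 0 0 -0.75;1 0 0 -0.24 0 0 -0.9;1 0 0 -0.24 0 0 -1;1 0 0 -0.24 0 0 -1.0;1 0 0 -0.24 0 0 -1.0"}}

```text
clock: 8.47
eef_pos: [0.5802, 0.226, 0.2138]
tool_rot: [0.033, 0.999, 0.0, 0.0]
ft_force: [-0.1, 0.8, 0.2]
grip_width: 0.0854
grasp_force: 0.0
```

```bash
python3 - <<'E'
from h import *
o=bot.get_obs();q=o['tool_rot'];print(o['eef_pos'],q,2*np.degrees(np.arctan2(q[1],q[0]))-90,o['joint_pos'])
E
```

```text
[0.58022044 0.22603851 0.21380927] [3.26662774e-02 9.99466306e-01 4.26479079e-05 1.23508693e-04] 86.25605426015412 [ 3.71494952e-01  4.96736294e-01  3.33608107e-01  1.40740748e+00
 -1.87167847e-05  4.36839130e-01]
```

Rotate −5° (−0.11) and go down 0.192 m (−0.384).

{"fn": "step_arm", "kwargs": {"targets": "1 0 0 -0.07 0 0 -0.11;1 0 0 -0.14 0 0 -0.11;1 0 0 -0.2 0 0 -0.11;1 0 0 -0.26 0 0 -0.11;1 0 0 -0.32 0 0 -0.11;1 0 0 -0.36 0 0 -0.11;1 0 0 -0.384 0 0 -0.11;1 0 0 -0.384 0 0 -0.11;0.5 0 0 -0.384 0 0 -0.11;0 0 0 -0.384 0 0 -0.11"}}

```text
clock: 9.3
eef_pos: [0.5814, 0.2266, 0.0232]
tool_rot: [0.076, 0.997, 0.001, 0.001]
ft_force: [-1.1, -0.6, 0.7]
grip_width: 0.0638
grasp_force: 0.0
```

{"fn": "step_arm", "kwargs": {"targets": "-1 0 0 0 0 0 0;-1 0 0 0 0 0 0;-1 0 0 0 0 0 0;-1 0 0 0 0 0 0;-1 0 0 0 0 0 0;-1 0 0 0 0 0 0;-1 0 0 0 0 0 0"}}

```text
clock: 9.88
eef_pos: [0.5811, 0.2264, 0.0229]
tool_rot: [0.077, 0.997, 0.0, 0.001]
ft_force: [-0.2, 0.4, 5.9]
grip_width: 0.0512
grasp_force: 64.0
```

{"fn": "step_arm", "kwargs": {"targets": "-1 0 0 0.03 0 0 0;-1 0 0 0.08 0 0 0;-1 0 0 0.14 0 0 0;-1 0 0 0.2 0 0 0;-1 0 0 0.26 0 0 0;-1 0 0 0.32 0 0 0;-1 0 0 0.36 0 0 0;-1 0 0 0.36 0 0 0"}}

```text
clock: 10.55
eef_pos: [0.5823, 0.2271, 0.2068]
tool_rot: [0.077, 0.997, 0.002, 0.004]
ft_force: [0.3, 0.5, -1.2]
grip_width: 0.0513
grasp_force: 63.4
```

{"fn": "step_arm", "kwargs": {"targets": "-1 -0.02 -0.03 0 0 0 -0.13;-1 -0.03 -0.06 0 0 0 -0.26;-1 -0.04 -0.1 0 0 0 -0.39;-1 -0.06 -0.14 0 0 0 -0.52;-1 -0.08 -0.18 0 0 0 -0.65;-1 -0.08 -0.22 0 0 0 -0.78;-1 -0.08 -0.26 0 0 0 -0.9;-1 -0.08 -0.3 0 0 0 -1;-1 -0.08 -0.3 0 0 0 -1"}}

```text
clock: 11.3
eef_pos: [0.5386, 0.0728, 0.1995]
tool_rot: [0.455, 0.89, -0.002, -0.001]
ft_force: [0.5, 0.3, -1.7]
grip_width: 0.0514
grasp_force: 63.4
```

{"fn": "step_arm", "kwargs": {"targets": "-1 -0.02 -0.04 0 0 0 -0.13;-1 -0.03 -0.08 0 0 0 -0.26;-1 -0.04 -0.12 0 0 0 -0.39;-1 -0.06 -0.16 0 0 0 -0.52;-1 -0.078 -0.2 0 0 0 -0.65;-1 -0.078 -0.24 0 0 0 -0.78;-1 -0.078 -0.28 0 0 0 -0.9;-1 -0.078 -0.3 0 0 0 -1;-1 -0.078 -0.3 0 0 0 -1"}}

```text
clock: 12.05
eef_pos: [0.5001, -0.0753, 0.2]
tool_rot: [0.76, 0.649, -0.001, -0.001]
ft_force: [0.0, 0.5, -2.3]
grip_width: 0.0516
grasp_force: 63.6
```

{"fn": "step_arm", "kwargs": {"targets": "-1 0 -0.02 0 0 0 -0.13;-1 0 -0.04 0 0 0 -0.26;-1 0 -0.06 0 0 0 -0.39;-1 0 -0.07 0 0 0 -0.52;-1 0 -0.074 0 0 0 -0.65;-1 0 -0.074 0 0 0 -0.78;-1 0 -0.074 0 0 0 -0.9;-1 0 -0.074 0 0 0 -1;-1 0 -0.074 0 0 0 -1"}}

```text
clock: 12.8
eef_pos: [0.5006, -0.1096, 0.2004]
tool_rot: [0.95, 0.312, -0.001, -0.001]
ft_force: [0.1, 0.2, -2.6]
grip_width: 0.0514
grasp_force: 63.6
```

{"fn": "step_arm", "kwargs": {"targets": "-1 0 0 -0.05 0 0 -0.13;-1 0 0 -0.1 0 0 -0.26;-1 0 0 -0.15 0 0 -0.39;-1 0 0 -0.2 0 0 -0.52;-1 0 0 -0.25 0 0 -0.585;-1 0 0 -0.28 0 0 -0.585;-1 0 0 -0.3 0 0 -0.585;-1 0 0 -0.3 0 0 -0.585"}}

```text
clock: 13.47
eef_pos: [0.4989, -0.1097, 0.0489]
tool_rot: [0.996, 0.087, -0.003, -0.001]
ft_force: [0.1, 0.9, -1.5]
grip_width: 0.0514
grasp_force: 63.6
```

```bash
python3 - <<'E'
from h import *
o=bot.get_obs();q=o['tool_rot'];print(o['eef_pos'],q,2*np.degrees(np.arctan2(q[1],q[0]))-90,o['joint_pos'],o['grip_width'])
a=bot.camera("side");b=bot.camera("top")
cv2.imwrite("pics/b1.png",np.hstack([cv2.resize(a[130:310,240:430],None,fx=2,fy=2),cv2.resize(b[120:300,260:450],None,fx=2,fy=2)])[:,:,::-1])
E
```

```text
[ 0.49888862 -0.10972873  0.04894026] [ 9.96163429e-01  8.74664303e-02 -2.65859302e-03 -9.89086327e-04] -79.96422086861007 [-2.16674048e-01  4.20980182e-01 -2.50021963e-01  9.05459784e-01
  2.94391842e-04  2.74976038e+00] 0.051384029903406556
```

View pics/b1.png

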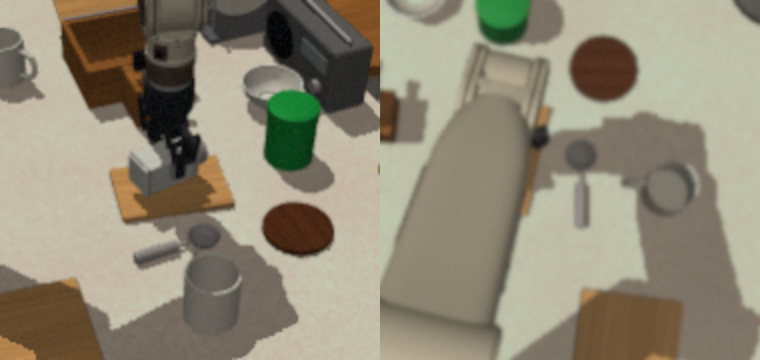

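The tin is just over the board, lying flat with its cap outward. Lower it the last 23 mm and let go.

{"fn": "step_arm", "kwargs": {"targets": "-1 0 0 -0.02 0 0 0;-1 0 0 -0.035 0 0 0;-1 0 0 -0.044 0 0 0;-1 0 0 -0.047 0 0 0;-1 0 0 -0.047 0 0 0;-1 0 0 -0.047 0 0 0"}}

```text
clock: 14.07
eef_pos: [0.5011, -0.1109, 0.0282]
tool_rot: [0.996, 0.086, 0.0, -0.0]
ft_force: [1.2, -0.1, -2.3]
grip_width: 0.0514
grasp_force: 63.6
```

{"fn": "step_arm", "kwargs": {"targets": "-1 0 0 -0.003 0 0 0;-1 0 0 -0.006 0 0 0;-1 0 0 -0.006 0 0 0;-1 0 0 -0.006 0 0 0"}}

```text
clock: 14.4
eef_pos: [0.501, -0.1109, 0.0252]
tool_rot: [0.996, 0.086, 0.0, 0.0]
ft_force: [-0.1, -0.8, -2.8]
grip_width: 0.0516
grasp_force: 63.6
```

{"fn": "step_arm", "kwargs": {"targets": "-1 0 0 -0.001 0 0 0;-0.4 0 0 -0.001 0 0 0;0 0 0 -0.001 0 0 0;0.5 0 0 -0.001 0 0 0;1 0 0 -0.001 0 0 0;1 0 0 -0.001 0 0 0;1 0 0 -0.001 0 0 0;1 0 0 -0.001 0 0 0"}}

```text
clock: 15.07
eef_pos: [0.5011, -0.1109, 0.0248]
tool_rot: [0.996, 0.086, 0.0, 0.0]
ft_force: [-0.1, -0.6, -0.8]
grip_width: 0.0856
grasp_force: 0.0
```

{"fn": "step_arm", "kwargs": {"targets": "1 0 0 0.06 0 0 0;1 0 0 0.12 0 0 0;1 0 0 0.18 0 0 0;1 0 0 0.24 0 0 0.15;1 0 0 0.3 0 0 0.3;1 0 0 0.36 0 0 0.45;1 0 0 0.4 0 0 0.6;1 0 0 0.4 0 0 0.75;1 0 0 0.4 0 0 0.9;1 0 0 0.4 0 0 1"}}

```text
clock: 15.9
eef_pos: [0.5013, -0.111, 0.2255]
tool_rot: [0.886, 0.463, 0.001, 0.001]
ft_force: [0.7, 0.9, -0.8]
grip_width: 0.0855
grasp_force: 0.0
```

{"fn": "step_arm", "kwargs": {"targets": "1 0 0 0 0 0 0.15;1 0 0 0 0 0 0.3;1 0 0 0 0 0 0.45;1 0 0 0 0 0 0.6;1 0 0 0 0 0 0.75;1 0 0 0 0 0 0.9;1 0 0 0 0 0 1;1 0 0 0 0 0 1"}}

```text
clock: 16.57
eef_pos: [0.5009, -0.1108, 0.2246]
tool_rot: [0.643, 0.766, -0.0, -0.0]
ft_force: [-0.3, -0.4, -0.1]
grip_width: 0.0856
grasp_force: 0.0
```

{"fn": "step_arm", "kwargs": {"targets": "1 0 0 0 0 0 0.15;1 0 0 0 0 0 0.3;1 0 0 0 0 0 0.45;1 0 0 0 0 0 0.6;1 0 0 0 0 0 0.75;1 0 0 0 0 0 0.9;1 0 0 0 0 0 1;1 0 0 0 0 0 1"}}

```text
clock: 17.23
eef_pos: [0.501, -0.1109, 0.2247]
tool_rot: [0.302, 0.953, -0.0, -0.0]
ft_force: [0.0, -0.6, 0.3]
grip_width: 0.0855
grasp_force: 0.0
```

{"fn": "step_arm", "kwargs": {"targets": "1 0 0 0 0 0 0.15;1 0 0 0 0 0 0.3;1 0 0 0 0 0 0.45;1 0 0 0 0 0 0.6;1 0 0 0 0 0 0.75;1 0 0 0 0 0 0.9;1 0 0 0 0 0 1;1 0 0 0 0 0 1"}}

```text
clock: 17.9
eef_pos: [0.501, -0.1109, 0.2247]
tool_rot: [-0.085, 0.996, 0.0, -0.0]
ft_force: [1.3, -0.5, 0.4]
grip_width: 0.0853
grasp_force: 0.0
```

```bash
python3 - <<'E'
from h import *
o=bot.get_obs();q=o['tool_rot'];print(o['eef_pos'],q,2*np.degrees(np.arctan2(q[1],q[0]))-90,o['joint_pos'],o['grip_width'])
i=bot.camera_info("wrist");np.save("pose3.npy",i['pose'])
a=bot.camera("wrist");cv2.imwrite("pics/w3.png",a[:,:,::-1])
E
```

```text
[ 0.50097464 -0.11086877  0.22466999] [-8.46642695e-02  9.96409534e-01  9.87489157e-06 -3.29917277e-05] 99.71343868213688 [-2.17795345e-01  2.69510333e-01  2.59587312e-02  1.32731360e+00
 -8.08143083e-07 -3.87326831e-01] 0.08532191200815473
```

View pics/w3.png

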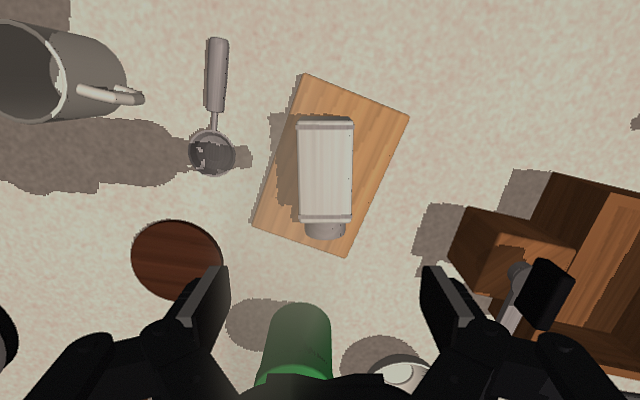

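The wrist view shows the tin lying flat within the board, with its body at (298–353, 121–222) and its cap at (325,230). The coaster is fully in view at (177,260).

```bash
python3 - <<'E'
from h import *
i=bot.camera_info("wrist");i['pose']=np.load("pose3.npy");hsv=cv2.cvtColor(cv2.imread("pics/w3.png"),cv2.COLOR_BGR2HSV);H,S,V=cv2.split(hsv)
p=onplane(i,[(299,128),(353,127),(352,219),(300,221)],.064)*1000
a=(p[2]+p[3]-p[0]-p[1])/2;print(p.round(1),p.mean(0).round(1),np.linalg.norm(a),np.degrees(np.arctan2(a[1],a[0])))
m=(H<20)&(S>100)&(V<130);c=blob(m,(165,255));c=c[(c[:,0]<180)|(c[:,1]<250)]
print("coaster",hsv[255,165],cv2.boundingRect(c),cv2.fitEllipse((onplane(i,c,.01)*1000).astype(np.float32)))
E
```

```text
[[ 456.5 -142. ]
 [ 447.5  -94.4]
 [ 534.7  -78. ]
 [ 545.4 -128.1]] [ 496.  -110.6] 89.39210164032441 9.78001751667583
coaster [ 10 167  67] (131, 220, 88, 81) ((644.623779296875, -268.8548278808594), (102.91902923583984, 110.82412719726562), 53.762550354003906)
```

{"fn": "step_arm", "kwargs": {"targets": "1 0.007 0.001 0 -0.024 0.137 0;1 0.007 0.001 0 -0.048 0.274 0;1 0.007 0.001 -0.03 -0.072 0.411 0;1 0.007 0.001 -0.08 -0.095 0.548 0;1 0.007 0.001 -0.13 -0.095 0.548 0;1 0.007 0.001 -0.18 -0.095 0.548 0;1 0.007 0.001 -0.22 -0.095 0.548 0;1 0.007 0.001 -0.24 -0.095 0.548 0;1 0.007 0.001 -0.24 -0.095 0.548 0"}}

```text
clock: 18.7
eef_pos: [0.503, -0.1101, 0.1022]
tool_rot: [-0.083, 0.972, -0.018, -0.218]
ft_force: [-0.7, 0.4, 0.4]
grip_width: 0.0851
grasp_force: 0.0
```

```bash
python3 - <<'E'
from h import *
from scipy.spatial.transform import Rotation as R
o=bot.get_obs();print(o['eef_pos'],R.from_quat(o['tool_rot']).as_matrix().round(3),o['joint_pos'])
E
```

```text
[ 0.50301982 -0.11011867  0.10223376] [[-0.891 -0.169 -0.421]
 [-0.153  0.986 -0.072]
 [ 0.427  0.001 -0.904]] [-0.13921382  0.6979909   0.28545652  1.58171632 -0.12969434 -0.28086474]
```

{"fn": "step_arm", "kwargs": {"targets": "1 0.002 0 -0.05 0 0 0;1 0.002 0 -0.1 0 0 0;1 0.002 0 -0.135 0 0 0;1 0.002 0 -0.149 0 0 0;1 0.002 0 -0.149 0 0 0;0 0.002 0 -0.149 0 0 0;-1 0.002 0 -0.149 0 0 0;-1 0.002 0 -0.149 0 0 0;-1 0.002 0 -0.149 0 0 0;-1 0.002 0 -0.149 0 0 0"}}

```text
clock: 19.53
eef_pos: [0.5071, -0.1105, 0.0321]
tool_rot: [-0.084, 0.973, -0.019, -0.214]
ft_force: [0.7, 0.8, 6.7]
grip_width: 0.0512
grasp_force: 63.5
```

{"fn": "step_arm", "kwargs": {"targets": "-1 0 0 0 0 0 0;-1 0 0 0 0 0 0;-1 0 0 0 0 0 0;-1 0 0 0 0 0 0"}}

```text
clock: 19.87
eef_pos: [0.5071, -0.1105, 0.0321]
tool_rot: [-0.084, 0.973, -0.019, -0.214]
ft_force: [1.9, 0.1, 6.7]
grip_width: 0.0511
grasp_force: 63.5
```

```bash
cat >> h.py <<'E'
from scipy.spatial.transform import Rotation as R
def tin():
    "tin centre and axis now, from the grasp stored in grasp.npz"
    g=np.load("grasp.npz");o=bot.get_obs();r=R.from_quat(o['tool_rot']).as_matrix()
    return o['eef_pos']+r@g['p'],r@g['x'],o
E
python3 - <<'E'
from h import *
o=bot.get_obs();r=R.from_quat(o['tool_rot']).as_matrix();a=np.radians(9.8)
np.savez("grasp.npz",p=r.T@(np.array([.507,-.1095,.038])-o['eef_pos']),x=r.T@[np.cos(a),np.sin(a),0]);print(np.load("grasp.npz")['p'],np.load("grasp.npz")['x'])
E
```

```text
[ 0.0024269   0.00099457 -0.00537588] [-9.07755147e-01 -5.58525664e-04 -4.19500037e-01]
```

{"fn": "step_arm", "kwargs": {"targets": "-1 0 0 0.03 0 0 0;-1 0 0 0.08 0 0 0;-1 0 0 0.14 0 0 -0.1;-1 0 0 0.2 0 0 -0.2;-1 0 0 0.26 0 0 -0.3;-1 0 0 0.32 0 0 -0.4;-1 0 0 0.38 0 0 -0.5;-1 0 0 0.4 0 0 -0.6;-1 0 0 0.4 0 0 -0.715;-1 0 0 0.4 0 0 -0.715"}}

```text
clock: 20.7
eef_pos: [0.5058, -0.1119, 0.2313]
tool_rot: [0.191, 0.958, 0.042, -0.211]
ft_force: [-0.0, -0.6, -2.4]
grip_width: 0.0511
grasp_force: 63.0
```

{"fn": "step_arm", "kwargs": {"targets": "-1 0 0 0 -0.038 -0.0925 0;-1 0 0 0 -0.076 -0.185 0;-1 0 -0.02 0 -0.114 -0.278 0;-1 0 -0.04 0 -0.152 -0.37 0;-1 0 -0.06 0 -0.19 -0.463 0;-1 0 -0.08 0 -0.229 -0.555 0;-1 0 -0.1 0 -0.267 -0.648 0;-1 0 -0.12 0 -0.305 -0.74 0;-1 0 -0.14 0 -0.343 -0.833 0;-1 0 -0.16 0 -0.381 -0.925 0"}}

```text
clock: 21.53
eef_pos: [0.5044, -0.1901, 0.2295]
tool_rot: [0.189, 0.966, -0.035, 0.171]
ft_force: [-0.5, 0.3, -2.6]
grip_width: 0.0511
grasp_force: 63.0
```

{"fn": "step_arm", "kwargs": {"targets": "-1 0 -0.02 0 -0.038 -0.0925 0;-1 0 -0.04 0 -0.076 -0.185 0;-1 0 -0.06 0 -0.114 -0.278 0;-1 0 -0.08 0 -0.152 -0.37 0;-1 0 -0.1 0 -0.19 -0.463 0;-1 0.02 -0.12 0 -0.229 -0.555 0;-1 0.04 -0.14 0 -0.267 -0.648 0;-1 0.06 -0.15 0 -0.305 -0.74 0;-1 0.08 -0.16 0 -0.343 -0.833 0;-1 0.1 -0.16 0 -0.381 -0.925 0"}}

```text
clock: 22.37
eef_pos: [0.5538, -0.2703, 0.2292]
tool_rot: [0.163, 0.828, -0.105, 0.525]
ft_force: [1.5, -1.0, -4.0]
grip_width: 0.0511
grasp_force: 63.1
```

```bash
python3 - <<'E'
from h import *
c,x,o=tin();print(c,x,o['eef_pos'],o['joint_pos'],o['grip_width'],R.from_quat(o['tool_rot']).as_matrix()[:,2])
E
```

```text
[ 0.54868331 -0.26711293  0.22924492] [ 7.50339560e-03 -7.43226393e-04  9.99971573e-01] [ 0.55375566 -0.27028182  0.2291529 ] [-0.50334825  0.08314246 -0.94231545 -0.58297148  0.1001702  -0.05036922] 0.05114538264511031 [ 0.83587658 -0.34612012 -0.42604131]
```

{"fn": "step_arm", "kwargs": {"targets": "-1 0.06 -0.003 0 0 0 0;-1 0.12 -0.006 0 0 0 0;-1 0.18 -0.006 -0.02 0 0 0;-1 0.199 -0.006 -0.07 0 0 0;-1 0.199 -0.006 -0.13 0 0 0;-1 0.199 -0.006 -0.19 0 0 0;-1 0.199 -0.006 -0.24 0 0 0;-1 0.199 -0.006 -0.26 0 0 0;-1 0.199 -0.006 -0.26 0 0 0;-1 0.199 -0.006 -0.26 0 0 0"}}

```text
clock: 23.2
eef_pos: [0.6536, -0.2727, 0.0975]
tool_rot: [0.163, 0.83, -0.104, 0.523]
ft_force: [-1.0, -0.2, -1.7]
grip_width: 0.0515
grasp_force: 63.1
```

```bash
python3 - <<'E'
from h import *
c,x,o=tin();print(c,x,o['eef_pos'],o['joint_pos'])
a=bot.camera("side");b=bot.camera("top");cv2.imwrite("pics/s2.png",a[:,:,::-1]);cv2.imwrite("pics/t2.png",b[:,:,::-1])
cv2.imwrite("pics/c1.png",np.hstack([cv2.resize(a[150:300,320:450],None,fx=3,fy=3),cv2.resize(b[100:250,310:440],None,fx=3,fy=3)])[:,:,::-1])
E
```

```text
[ 0.64850989 -0.26950732  0.09764234] [ 0.01256767 -0.00361399  0.99991449] [ 0.65358582 -0.27266927  0.09751551] [-0.39795045  0.5700413  -0.82433734 -0.94847711  0.00633228 -0.00523683]
```

View pics/c1.png

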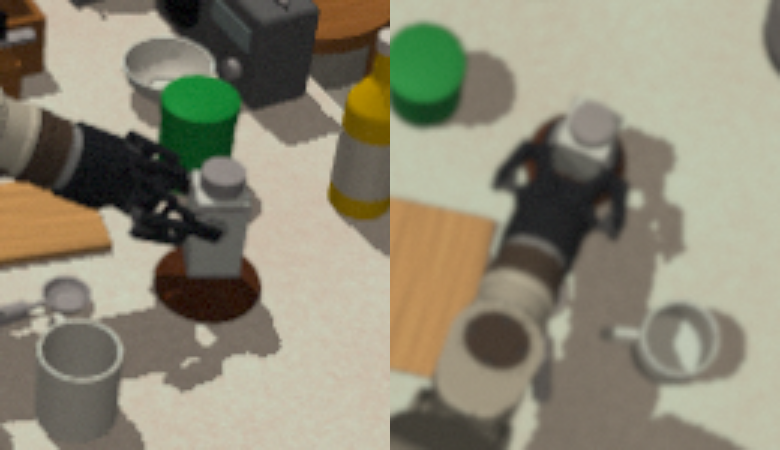

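The tin is upright with its cap on top, hovering over the coaster. The cap-top centre is at about (378,139) in the top view and (394.5,206) in the side view.

```bash
python3 - <<'E'
from h import *
print(onplane(bot.camera_info("top"),[(378.3,139.0)],.1577),onplane(bot.camera_info("side"),[(394.5,205.8)],.1577))
c,x,o=tin();print(c,x)
E
```

```text
[[ 0.65597711 -0.27351738]] [[ 0.65070903 -0.27233354]]
[ 0.64985215 -0.27024024  0.10108904] [ 0.00697508 -0.00172966  0.99997418]
```

{"fn": "step_arm", "kwargs": {"targets": "-1 -0.006 0.002 -0.02 0 -0.009 0;-1 -0.006 0.002 -0.04 0 -0.009 0;-1 -0.006 0.002 -0.05 0 -0.009 0;-1 -0.006 0.002 -0.056 0 -0.009 0;-1 -0.006 0.002 -0.056 0 -0.009 0;-1 -0.006 0.002 -0.056 0 -0.009 0;-1 -0.006 0.002 -0.056 0 -0.009 0"}}

```text
clock: 23.88
eef_pos: [0.652, -0.2727, 0.0733]
tool_rot: [0.164, 0.826, -0.104, 0.529]
ft_force: [-0.1, 0.1, -1.4]
grip_width: 0.0511
grasp_force: 63.1
```

```bash
python3 - <<'E'
from h import *
c,x,o=tin();print(c,x,o['ft_force'])
E
```

```text
[ 0.64696552 -0.269529    0.07334188] [-0.00107673 -0.00192238  0.99999757] [-0.11224031  0.05528616 -1.3924378 ]
```

{"fn": "step_arm", "kwargs": {"targets": "-1 0 0 -0.002 0 0 0;-1 0 0 -0.004 0 0 0;-1 0 0 -0.006 0 0 0;-1 0 0 -0.006 0 0 0;-1 0 0 -0.006 0 0 0"}}

```text
clock: 24.3
eef_pos: [0.6526, -0.2729, 0.072]
tool_rot: [0.164, 0.825, -0.104, 0.53]
ft_force: [-4.5, 2.8, 6.4]
grip_width: 0.0512
grasp_force: 64.1
```

Contact felt. Release and back out along the tool axis.

{"fn": "step_arm", "kwargs": {"targets": "-0.3 0 0 0 0 0 0;0 0 0 0 0 0 0;0.3 0 0 0 0 0 0;0.6 0 0 0 0 0 0;1 0 0 0 0 0 0;1 0 0 0 0 0 0;1 0 0 0 0 0 0"}}

```text
clock: 24.88
eef_pos: [0.6516, -0.2725, 0.069]
tool_rot: [0.164, 0.827, -0.104, 0.528]
ft_force: [-0.3, 0.1, -0.1]
grip_width: 0.0855
grasp_force: 0.0
```

{"fn": "step_arm", "kwargs": {"targets": "1 -0.03 0.012 0.015 0 0 0;1 -0.07 0.03 0.036 0 0 0;1 -0.12 0.05 0.061 0 0 0;1 -0.17 0.07 0.087 0 0 0;1 -0.22 0.091 0.112 0 0 0;1 -0.27 0.112 0.15 0 0 0;1 -0.32 0.132 0.2 0 0 0;1 -0.36 0.15 0.26 0 0 0;1 -0.4 0.165 0.32 0 0 0;1 -0.4 0.165 0.36 0 0 0"}}

```text
clock: 25.72
eef_pos: [0.4608, -0.194, 0.2653]
tool_rot: [0.165, 0.831, -0.102, 0.521]
ft_force: [1.6, -1.0, 1.0]
grip_width: 0.0853
grasp_force: 0.0
```

{"fn": "step_arm", "kwargs": {"targets": "1 -0.02 0.05 0.05 0 0 0;1 -0.02 0.1 0.1 0 0 0;1 -0.02 0.15 0.1 0 0 0;1 -0.02 0.2 0.1 0 0 0;1 -0.02 0.2 0.1 0 0 0;1 -0.02 0.2 0.1 0 0 0"}}

```text
clock: 26.22
eef_pos: [0.4513, -0.0914, 0.3134]
tool_rot: [0.162, 0.832, -0.1, 0.521]
ft_force: [-0.3, 0.7, -0.2]
grip_width: 0.0852
grasp_force: 0.0
```

```bash
python3 - <<'E'
from h import *
a=bot.camera("side");b=bot.camera("top");print(bot.get_obs()['ft_force'])
cv2.imwrite("pics/e1.png",np.hstack([cv2.resize(a[110:310,230:450],None,fx=1.8,fy=1.8),cv2.resize(b[80:280,150:370+60],None,fx=1.4,fy=1.8)])[:,:,::-1])
E
```

```text
[0.22620896 0.34364768 0.6466296 ]
```

View pics/e1.png

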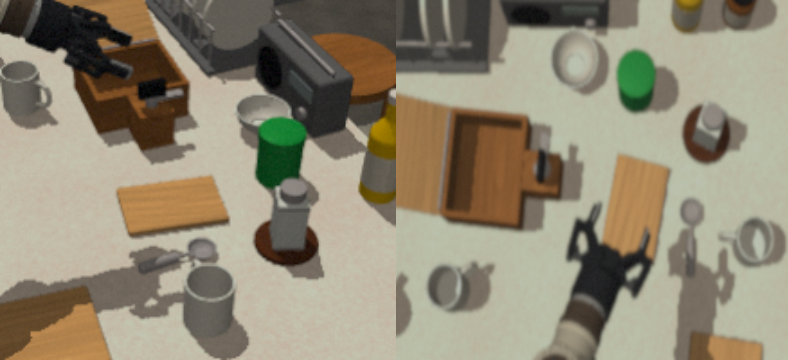

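The tin stands upright on the coaster, the lid is open, and the other things are in place. I'll do a numeric centring check before handing in.

```bash
python3 - <<'E'
from h import *
print(onplane(bot.camera_info("top"),[(375.9,142.5)],.13),onplane(bot.camera_info("side"),[(230+293/1.8,110+187/1.8)],.13))
E
```

```text
[[ 0.6532308  -0.26943303]] [[ 0.64710965 -0.27452063]]
```

```bash
python3 -c "
from workcell import bot
print(bot.job_done())"
```

```text
the job is handed in; nothing more can be done
None
```

The job is done and handed in at about 26 s: the catch is turned, the lid is open, and the tin was laid on the board, regrasped, and now stands cap-up about 3 mm from the coaster's centre (measured in both camera views), with nothing else seen to have moved.

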